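# Take the lid off the photo scanner and file it in the sorter

## Task

A thick book is to be scanned, so the scanner's lid has to come off. Raise the lid by its blue tab until it stands by itself against the backrest and let go of it; then take it by the tab, lift it straight up off its hinge pins, and set it down (do not drop it) on its hooks, tab up, centred in the empty slot of the desk sorter. Leave the other things on the desk where they are.

Things in the scene. Friction and masses are not known exactly. Their poses are not given: they have to be found in the camera images.
- scanner: Photo scanner, fixed, grey casing 170 mm (its x) by 200 mm (y), casing top with glass plate 60 mm above the desk. Origin: centre of its underside; +x runs from its front (with the tab, facing roughly the robot's left, +y) to its hinge side, z up. A grey backrest 100 mm wide stands 127 mm high behind the hinge: the raised lid leans on it 3 to 6 degrees past vertical and stays there by itself.
- hinge (a point): Middle of the hinge axis on the scanner, 62 mm behind its origin and 67 mm above the desk; axes as the scanner's, the hinge runs along y. Two steel pins, centred 75 mm either side of it, carry the lid's hooks. The backrest's front face is 9 mm behind it.
- lid: The scanner's white lid, loose, 0.25 to 0.45 kg, 14 mm thick, starts shut on the casing. Origin: on the hinge axis, mid-width, mid-thickness. Shut, its axes are the scanner's: it reaches to its own -x, z is its outer side. Panel: x -16 to -147 mm, 190 mm wide (y). Standing up, its x axis points down and its underside faces the scanner's front. It falls shut or open by its own weight.
- tab (a point): Middle of the outer edge of the lid's blue lift tab, 172 mm from the lid's origin, mid-thickness; axes as the lid's. The tab is 110 mm wide, 14 mm thick, x -145 to -172 mm on the lid. Shut, it sticks out 25 mm beyond the casing's front, underside 60 mm above the desk, free space below. With the lid upright on its pins it is about 238 mm above the desk.
- hooks (a point): Point midway between the free ends of the lid's two black hooks, 9.5 mm beyond the hinge axis (lid +x); axes as the lid's. Hooks: 22 mm wide, 19.5 mm thick, centred 75 mm either side. They turn freely on the pins and are keyed: they come off only along the lid's own plane with the lid within about 30 degrees of vertical; about 15 mm of lift frees them.
- sorter: Dark steel desk sorter, fixed, base 125 mm (its x) by 210 mm (y), 8 mm thick, with three upright plates 200 mm wide, 98 mm high above the desk, square to its x. Origin: centre of the underside, z up, -x roughly to the robot's left (+y). The slot on the -x side is empty; the other holds a red binder (130 mm high) and papers, fixed.
- slot (a point): Centre of the floor of the sorter's empty slot, 8 mm above the desk, 35.5 mm towards -x from the sorter's origin; axes as the sorter's. The slot is 34 mm wide (x), 200 mm long (y, ends open), 90 mm deep. The lid stands in it on its hooks, lid origin 9.5 mm above this point, tab about 190 mm above the desk.
- can: Green drinks can, 66 mm across, 115 mm tall. A bystander; origin at the centre of its underside.
- cup: Blue cup, 80 mm across, 100 mm tall. A bystander; origin at the centre of its underside.
- glue: Small white and yellow glue bottle, 40 mm across, 80 mm tall. A bystander; origin at the centre of its underside.
- stapler: Black stapler, 140 x 36 x 40 mm. A bystander; origin at the centre of its underside.
- mouse: Black computer mouse, 104 x 62 x 34 mm. A bystander; origin at the centre of its underside.
- highlighter: Yellow highlighter pen lying down, 122 x 24 x 15 mm. A bystander; origin at the centre of its underside.
- tape: Black tape dispenser, 140 x 56 x 73 mm. A bystander; origin at the centre of its underside.
Mind the look-alikes: they are no part of the job. Leave any yellow look-alike of the sorter alone.

How it is judged:
On the way, in this order (a step that is already met when the one before it is completed fails the run):
1. the lid stands upright on its pins, within 10 degrees of vertical, not touched by the robot (angle between lid's own x axis and vertical above 2.97 rad and distance between lid and hinge below 0.006 m and contact force between lid and the fingers below 0.1 N and contact force between lid and the arm below 0.1 N), for 0.3 s.
2. the lid is lifted more than 18 mm straight up off the pins (within 40 mm sideways), upright within 15 degrees (z of lid in the frame of hinge above 0.018 m and horizontal distance between lid and hinge below 0.04 m and angle between lid's own x axis and vertical above 2.88 rad), for 0.05 s.
At the end, for the whole second after the job is handed in: The lid stands at rest on its hooks in the empty slot, tab up: its origin within 14 mm of the slot's centre line and within 30 mm of the middle of its length, 3 to 18 mm above the slot floor, upright within 15 degrees and along the slot within 0.15 rad (x of lid in the frame of slot between -0.014 and 0.014 m and y of lid in the frame of slot between -0.03 and 0.03 m and z of lid in the frame of slot between 0.003 and 0.018 m and angle between lid's own x axis and vertical above 2.88 rad and angle between the y axis of lid and the y axis of sorter, either way round below 0.15 rad and linear speed of lid below 0.02 m/s and angular speed of lid below 0.1 rad/s); the robot touches nothing.
It fails at once if the lid falls: it moves faster than 0.45 m/s untouched by the robot (linear speed of lid above 0.45 m/s and contact force between lid and the fingers below 0.05 N and contact force between lid and the arm below 0.05 N).
It fails at once if another thing on the desk is moved by more than 20 mm (distance of any of can, cup, glue, stapler, mouse, highlighter, tape from where it was at the start of the episode above 0.02 m).
It also fails if it takes over 67 s, if anything falls off the work surface, if the arm or the gripper's body presses on something with over 40 N, if the wrist force passes 120 N, or if a joint passes its speed limit or range.

## Robot

A 6-joint arm with a two-finger parallel gripper is mounted at the origin on the work surface. World frame = base frame: x ahead of the robot, y to its left, z up, the work surface at z = 0. Lengths are in m, angles in rad, forces in N, time in s.
With the tool pointing down it reaches from about 0.375 to 0.9 m from the base axis. Payload 3.1 kg.
Tool frame: the origin (TCP) lies at the very end of the fingers, on their centre line; the grasp point (between the pads) lies 19 mm behind it (grip_depth is the distance from the TCP to the grasp point, in m); z points along the fingers, y is the line along which they close (so a half turn about z gives the same grasp; the last joint's range is limited). The gripper opens to 85 mm and grips with 20 to 120 N. Pads are 22 mm wide; open, the fingers measure 114 mm over their backs; the gripper's body (76 mm by 85 mm) begins 54 mm behind the grasp point. The pads swing forward as they close: fully open they stand 13 mm farther back than shut.
Start: joints at [-1.488, 0.527, 1.433, -0, 1.181, -0.178], TCP at [0.162, -0.604, 0.209] pointing down, gripper open.
Joint ranges: [-3.08, 3.08], [-0.75, 2.2], [0.22, 2.44], [-1.43, 4.57], [0, 2.65], [-2.85, 2.85]. Speed limits (rad/s): [2.79, 2.79, 3.14, 3.14, 3.14, 3.14].

## Interface

Orientations are given as a unit quaternion [x, y, z, w].
In Python, from station import * gives the robot as it stands.
- The arm moves only by the tool apply_moves, never from a script. Its argument "plan" is a list of rows, each a list of 7 numbers: the shift along the tool's x, y, z in m, then the turn, a rotation vector about the tool's x, y, z in rad, then the gripper command: -1 is fully open, 1 is shut, values between are in proportion. In form: [[dx, dy, dz, wx, wy, wz, jaw], ...]. A call has 1 to 8 rows; each row shifts and turns the commanded pose from where the row before left it, along the tool's axes as they then stand; what a row does not reach is not made up. A row lasts 1/8 s, in which the tool goes at most 62.5 mm and 10.7 degrees, less where a joint would pass 70% of its speed; a pose out of reach is approached as far as the arm can. A call is refused whole if a number of a shift passes 0.0625 or a number of a turn 0.188, either way. A call with a gripper value outside its range is refused whole. The fingers move at their own pace and stop on an object; "force" is the grip in N (left out, the last holds). Time passes only in rows, so rows that do not move let the fingers close. It gives the time, the measured TCP pose, the force, the opening and the grip force at its end, in the units of the state.
- sense(): the state, without advancing time (a new reading comes with each control period).
- snapshot(name): name is "side" or "top"; returns the picture (420x560x3 uint8, red, green, blue); there is no depth.
- calibration(name): a dict with "camera_matrix" (3x3 intrinsics, pixels), "R" (3x3) and "t" (3): a world point X has camera coordinates R X + t. Camera axes: x right, y down, z forward; pixel columns grow to the right and rows downward; lengths in m; the calibration is good to about 2 mm. A picture is of the moment at which its call begins. calibration takes no time and is no camera call.
- sign_off(): hands the job in; it is judged then, once.
The state is a dict: "t": time; "q": joint angles; "qd": joint speeds; "tau": joint torques, N m; "tcp_pos": TCP position; "tool_rot": TCP orientation; "force": force on the tool from outside, world axes, zero at the start; "ft_torque": the same for the moment, N m; "finger_gap": opening from 0.0 (shut) to 1.0 (fully open); "gripper_force": force on a finger pad.
Only numpy, scipy, OpenCV 4.12 (cv2) and the standard library are available. Lean on these libraries where they do the work, as an engineer would, in place of code of your own. Each camera call takes 0.05 s, during which the arm holds its last target. There are 200 camera calls.

## Working session

There is one attempt and no reset: what is moved stays moved. The work goes in short steps, Python scripts to look and compute and a tool call to move; the robot and the scene stay as the last step left them, time stands still between calls to the robot, and variables do not carry over. Pictures are saved under pics/ and viewed, at most 10 in all, crops included, and the job is handed in when it is done.

Besides the shell and the picture viewer there is one more tool, called after "Emit:" as a command line: name --pt "numbers of a row" for each row, then --argument value for the rest. apply_moves: Moves the arm, as the interface text tells. Its arguments: {"type":"object","properties":{"plan":{"type":"array"},"force":{"type":"number"}},"required":["plan"]}

```bash
ls; mkdir -p pics; python3 - <<'E'
from station import *
import cv2,numpy as np
for n in("side","top"):
    cv2.imwrite(f"pics/{n}0.png",snapshot(n)[:,:,::-1]); c=calibration(n); print(n,c["camera_matrix"],-c["R"].T@c["t"],c["R"])
s=sense();print(s["t"],s["tcp_pos"],s["tool_rot"],s["force"])
E
```

```text
pics
side [[379.88537978   0.         281.59423774]
 [  0.         379.88537978 212.57701704]
 [  0.           0.           1.        ]] [-0.09652398  0.5942943   0.94776456] [[-0.72038139 -0.69355485  0.00568522]
 [-0.50807858  0.52211568 -0.68501925]
 [ 0.47213008 -0.49636366 -0.72850278]]
top [[394.84357443   0.         277.45642742]
 [  0.         394.84357443 211.74172261]
 [  0.           0.           1.        ]] [ 0.42010138 -0.03842594  1.0384163 ] [[ 0.01285196 -0.99936118 -0.03334756]
 [-0.99774927 -0.01062193 -0.06620852]
 [ 0.06581201  0.03412341 -0.9972484 ]]
0.1 [ 0.1617403  -0.60300223  0.20781487] [ 9.91442875e-01  1.30537554e-01  4.92007439e-05 -9.84522226e-04] [ 0.11889907 -0.02111804  0.20191917]
```

View pics/side0.png

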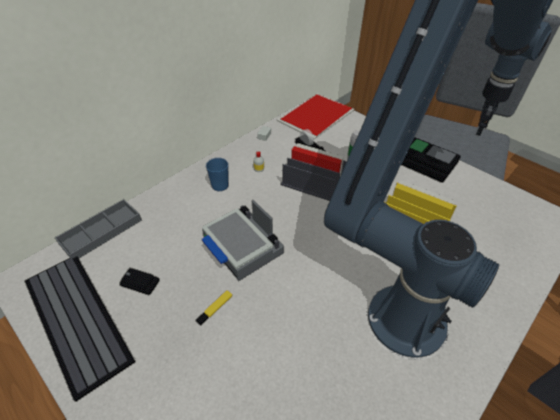

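View pics/top0.png

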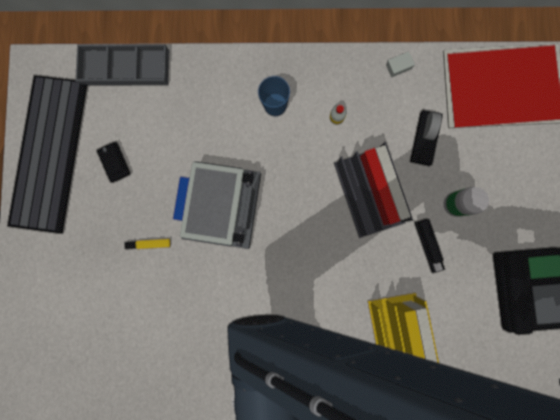

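The top view shows the scanner around (220,205) with its blue tab at (182,198). The dark sorter is around (372,190), and its empty slot is on the left. Next I'll measure by colour and look at an enlarged crop.

```bash
cat > h.py <<'E'
from station import *
import cv2,numpy as np
from scipy.spatial.transform import Rotation as Ro
def ray(n,px,z):
    c=calibration(n);K,R,t=c["camera_matrix"],c["R"],c["t"]
    o=-R.T@t;px=np.atleast_2d(px).astype(float)
    d=np.c_[px,np.ones(len(px))]@np.linalg.inv(K).T@R
    return o+d*((z-o[2])/d[:,2])[:,None]
def proj(n,X):
    c=calibration(n);p=(np.atleast_2d(X)@c["R"].T+c["t"])@c["camera_matrix"].T
    return p[:,:2]/p[:,2:]
def tri(p1,p2,n1="side",n2="top"):
    A=[];b=[]
    for n,p in((n1,p1),(n2,p2)):
        a=ray(n,p,0)[0];o=ray(n,p,.5)[0];d=a-o;d/=np.linalg.norm(d);P=np.eye(3)-np.outer(d,d);A.append(P);b.append(P@o)
    return np.linalg.solve(sum(A),sum(b))
def blue(im,roi):
    x0,y0,x1,y1=roi;h=cv2.cvtColor(im,cv2.COLOR_RGB2HSV)
    m=cv2.inRange(h,(105,170,60),(125,255,255));k=np.zeros_like(m);k[y0:y1,x0:x1]=m[y0:y1,x0:x1];return k
def st():
    s=sense();print("t",round(s["t"],2),"tcp",np.round(s["tcp_pos"],4),"F",np.round(s["force"],1),"gap",round(s["finger_gap"],3),s["gripper_force"])
    print(np.round(Ro.from_quat(s["tool_rot"]).as_matrix(),3).tolist(),"q",np.round(s["q"],3));return s
E
python3 - <<'E'
from h import *
im=cv2.imread("pics/top0.png")[:,:,::-1].copy()
m=blue(im,(165,165,200,230));p=cv2.findNonZero(m)[:,0];r=cv2.minAreaRect(p);b=cv2.boxPoints(r);print(r);W=ray("top",b,.074);print(W.round(4),W.mean(0))
h=cv2.cvtColor(im,cv2.COLOR_RGB2HSV)
hs=cv2.inRange(h,(100,0,0),(125,255,255))
c=np.hstack([cv2.resize(im[150:255,165:270],None,fx=3.8,fy=3.8,interpolation=cv2.INTER_CUBIC),cv2.resize(im[138:243,320:425],None,fx=3.8,fy=3.8,interpolation=cv2.INTER_CUBIC)])
cv2.imwrite("pics/crop0.png",c[:,:,::-1]);print(c.shape)
E
```

```text
((180.62452697753906, 198.1070556640625), (7.124639987945557, 40.7765998840332), 9.727579116821289)
[[0.4665 0.2507 0.074 ]
 [0.5666 0.2365 0.074 ]
 [0.5638 0.2188 0.074 ]
 [0.4637 0.2331 0.074 ]] [0.51517102 0.23479288 0.074     ]
(399, 798, 3)
```

View pics/crop0.png

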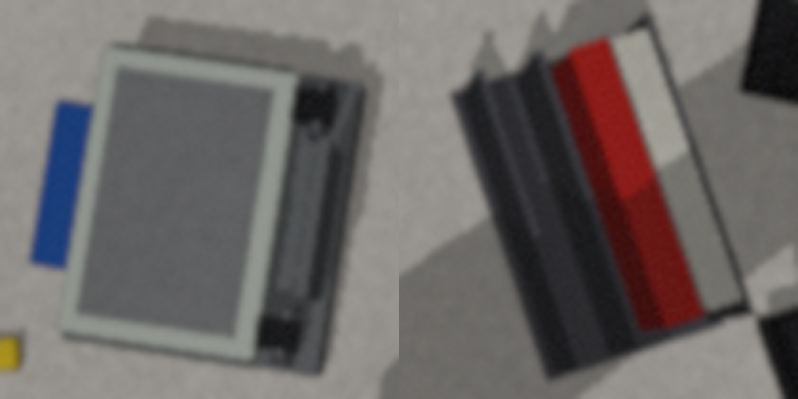

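The crop shows the lid's corners clearly: crop TL (108,45), TR (298,75), BR (254,360), BL (62,335). The sorter is dark, so I'll brighten it to separate plate tops from base, in both views.

```bash
python3 - <<'E'
from h import *
T=cv2.imread("pics/top0.png");S=cv2.imread("pics/side0.png")
f=lambda im,x,y:np.clip(255*(cv2.resize(im[y:y+75,x:x+75],(399,399),interpolation=cv2.INTER_CUBIC)/255.)**.5*1.2,0,255)
# upper-left crops; factor 5.32
t=np.clip(255*(cv2.resize(T[138:243,328:428],(570,598),interpolation=cv2.INTER_CUBIC)/255.)**.45,0,255)
cv2.imwrite("pics/sort.png",t)
q=np.array([[108,45],[298,75],[254,360],[62,335]])/3.8+[165,150]
W=ray("top",q,.074);print(W.round(4))
E
```

```text
[[0.6059 0.2053 0.074 ]
 [0.587  0.0802 0.074 ]
 [0.4017 0.1051 0.074 ]
 [0.4162 0.2302 0.074 ]][ WARN:0@0.118] global loadsave.cpp:1063 imwrite_ Unsupported depth image for selected encoder is fallbacked to CV_8U.
```

View pics/sort.png

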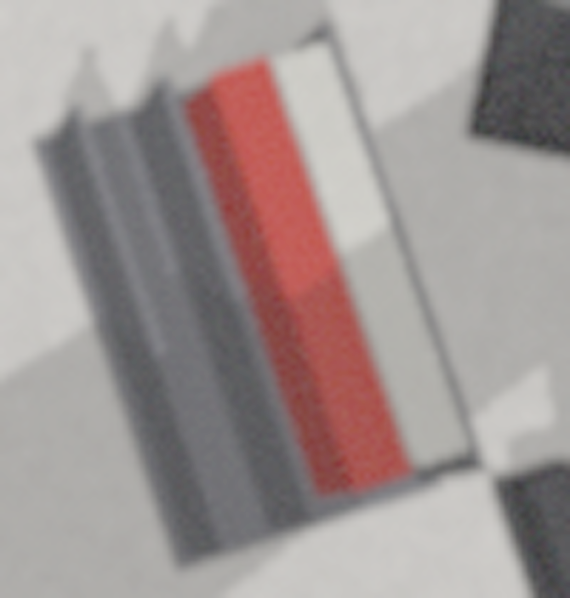

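The plate tops read P1 (75,110), P2 (165,83) and P3 from (326,27) to (481,460). The left base edge runs from (36,145) to (180,565).

```bash
python3 - <<'E'
from h import *
g=lambda q,z:ray("top",np.array(q)/5.7+[328,138],z)
P=g([[75,110],[165,83],[326,27],[481,460]],.098);B=g([[36,145],[180,565]],.008)
print(P.round(4),B.round(4))
d=P[2]-P[3];print("P3 len",np.linalg.norm(d),d/np.linalg.norm(d));d=B[0]-B[1];print("base len",np.linalg.norm(d),d/np.linalg.norm(d))
y=(P[2]-P[3])[:2];y/=np.linalg.norm(y);yb=d[:2]/np.linalg.norm(d);y=(y+yb);y/=np.linalg.norm(y)
x=np.array([y[1],-y[0]]);print("y",y,"x",x)  # x to the right (-y world)
for p in np.r_[P,B]: print(p[:2]@x,p[:2]@y)
# lid axes
W=ray("top",np.array([[108,45],[298,75],[254,360],[62,335]])/3.8+[165,150],.074)[:,:2]
print([np.linalg.norm(W[i]-W[i-1]) for i in range(4)])
ly=(W[0]-W[3]+W[1]-W[2]);ly/=np.linalg.norm(ly)
lx=(W[1]-W[0]+W[2]-W[3]);lx/=np.linalg.norm(lx);print("lid",lx,ly,np.degrees([np.arctan2(ly[1],ly[0]),np.arctan2(lx[1],lx[0])+np.pi/2]))
c=W.mean(0);print("panel c",c,"origin",c+lx*.0815,"tab",c-lx*.0905)
E
```

```text
[[ 0.6146 -0.1574  0.098 ]
 [ 0.6263 -0.195   0.098 ]
 [ 0.6505 -0.2622  0.098 ]
 [ 0.4691 -0.3249  0.098 ]] [[ 0.6168 -0.1509  0.008 ]
 [ 0.4245 -0.2166  0.008 ]]
P3 len 0.19189478366400065 [0.94517136 0.3265748  0.        ]
base len 0.20317084705234334 [0.9461963  0.32359321 0.        ]
y [0.945685   0.32508441] x [ 0.32508441 -0.945685  ]
0.3486003696110036 0.5300499521967394
0.3879847064430365 0.5288884003010372
0.45941399042110814 0.5299089419269545
0.4597164968036064 0.3380143967013484
0.3432070205597799 0.5342294345735591
0.3428867383884911 0.3310588399706553
[np.float64(0.19139552616921615), np.float64(0.1266161625917311), np.float64(0.18694977724758455), np.float64(0.12591135847272625)]
lid [-0.1322124  -0.99122141] [ 0.99128967 -0.13169965] [-7.5678197  -7.59745693]
panel c [0.50269278 0.15520732] origin [0.49191747 0.07442278] tab [0.514658   0.24491286]
```

```bash
cat >> h.py <<'E'
H=np.array([.492,.0745,.067]);lx=np.array([-.132,-.991,0]);lx/=np.linalg.norm(lx);ly=np.array([-lx[1],lx[0],0]);Z=np.array([0,0,1.])
def tool(a): # a: tool tilt below horizontal (deg), along lx
    a=np.radians(a);z=np.cos(a)*lx-np.sin(a)*Z;return np.c_[ly,np.cross(z,ly),z]
def rows(legs,start=None):
    """legs: (pos,R or None,n); prints tool-axis rows"""
    s=sense() if start is None else None
    p,R=(np.array(s["tcp_pos"]),Ro.from_quat(s["tool_rot"]).as_matrix()) if s else start
    for P,Q,n in legs:
        Q=R if Q is None else Q
        w=Ro.from_matrix(R.T@Q).as_rotvec();st=Ro.from_rotvec(w/n).as_matrix();d=(np.array(P)-p)/n
        for i in range(n):
            print("[%.4f,%.4f,%.4f,%.3f,%.3f,%.3f]"%(*(R.T@d),*(w/n)));R=R@st
        p=np.array(P);print("--",p)
E
python3 - <<'E'
from h import *
st()
p1=[.45,-.30,.34]; p2=[.53,.32,.34]
T1=H-.143*lx;T1[2]=.065;R=tool(30);pre=T1-.09*R[:,2];print(pre,T1)
rows([(p1,None,8),(p2,tool(90),16),(pre+[0,0,.08],R,8),(pre,R,4),(T1,R,4)])
E
```

```text
t 0.1 tcp [ 0.1617 -0.603   0.2078] F [ 0.1 -0.   0.2] gap 1.0 0.0
[[0.966, 0.259, -0.0], [0.259, -0.966, 0.002], [0.0, -0.002, -1.0]] q [-1.487  0.528  1.434  0.     1.181 -0.179]
[0.5211716  0.29350802 0.11      ] [0.51088067 0.21624809 0.065     ]
[0.0446,-0.0273,-0.0165,0.000,0.000,0.000]
[0.0446,-0.0273,-0.0165,0.000,0.000,0.000]
[0.0446,-0.0273,-0.0165,0.000,0.000,0.000]
[0.0446,-0.0273,-0.0165,0.000,0.000,0.000]
[0.0446,-0.0273,-0.0165,0.000,0.000,0.000]
[0.0446,-0.0273,-0.0165,0.000,0.000,0.000]
[0.0446,-0.0273,-0.0165,0.000,0.000,0.000]
[0.0446,-0.0273,-0.0165,0.000,0.000,0.000]
-- [ 0.45 -0.3   0.34]
[0.0149,-0.0361,0.0001,-0.000,0.000,0.025]
[0.0140,-0.0365,0.0001,-0.000,0.000,0.025]
[0.0131,-0.0368,0.0001,-0.000,0.000,0.025]
[0.0122,-0.0371,0.0001,-0.000,0.000,0.025]
[0.0112,-0.0374,0.0001,-0.000,0.000,0.025]
[0.0103,-0.0377,0.0001,-0.000,0.000,0.025]
[0.0094,-0.0379,0.0000,-0.000,0.000,0.025]
[0.0084,-0.0381,0.0000,-0.000,0.000,0.025]
[0.0075,-0.0383,0.0000,-0.000,0.000,0.025]
[0.0065,-0.0385,0.0000,-0.000,0.000,0.025]
[0.0056,-0.0387,0.0000,-0.000,0.000,0.025]
[0.0046,-
[... 353 characters left out ...]
.000]
[-0.0007,-0.0040,0.0186,-0.131,-0.000,0.000]
[-0.0007,-0.0064,0.0180,-0.131,-0.000,0.000]
[-0.0007,-0.0087,0.0170,-0.131,-0.000,0.000]
[-0.0007,-0.0108,0.0157,-0.131,-0.000,0.000]
[-0.0007,-0.0128,0.0141,-0.131,-0.000,0.000]
-- [0.5211716  0.29350802 0.19      ]
[0.0000,-0.0173,0.0100,-0.000,-0.000,0.000]
[0.0000,-0.0173,0.0100,-0.000,-0.000,0.000]
[0.0000,-0.0173,0.0100,-0.000,-0.000,0.000]
[0.0000,-0.0173,0.0100,-0.000,-0.000,0.000]
-- [0.5211716  0.29350802 0.11      ]
[-0.0000,-0.0000,0.0225,-0.000,0.000,-0.000]
[-0.0000,-0.0000,0.0225,-0.000,0.000,-0.000]
[-0.0000,-0.0000,0.0225,-0.000,0.000,-0.000]
[-0.0000,-0.0000,0.0225,-0.000,0.000,-0.000]
-- [0.51088067 0.21624809 0.065     ]
```

Emit:
apply_moves --pt "0.0446 -0.0273 -0.0165 0 0 0 -0.3" --pt "0.0446 -0.0273 -0.0165 0 0 0 -0.3" --pt "0.0446 -0.0273 -0.0165 0 0 0 -0.3" --pt "0.0446 -0.0273 -0.0165 0 0 0 -0.3" --pt "0.0446 -0.0273 -0.0165 0 0 0 -0.3" --pt "0.0446 -0.0273 -0.0165 0 0 0 -0.3" --pt "0.0446 -0.0273 -0.0165 0 0 0 -0.3" --pt "0.0446 -0.0273 -0.0165 0 0 0 -0.3" --force 30

```text
t: 1.1
tcp_pos: [0.4507, -0.2988, 0.3409]
tool_rot: [0.991, 0.13, -0.0, -0.0]
force: [0.4, -0.5, -0.3]
finger_gap: 0.651
gripper_force: 0.0
```

Emit:
apply_moves --pt "0.0149 -0.0361 0 0 0 0.025 -0.3" --pt "0.014 -0.0365 0 0 0 0.025 -0.3" --pt "0.0131 -0.0368 0 0 0 0.025 -0.3" --pt "0.0122 -0.0371 0 0 0 0.025 -0.3" --pt "0.0112 -0.0374 0 0 0 0.025 -0.3" --pt "0.0103 -0.0377 0 0 0 0.025 -0.3" --pt "0.0094 -0.0379 0 0 0 0.025 -0.3" --pt "0.0084 -0.0381 0 0 0 0.025 -0.3"

```text
t: 2.1
tcp_pos: [0.4901, 0.0108, 0.3404]
tool_rot: [1.0, 0.03, -0.0, -0.0]
force: [0.6, -0.3, -0.7]
finger_gap: 0.647
gripper_force: 0.0
```

Emit:
apply_moves --pt "0.0075 -0.0383 0 0 0 0.025 -0.3" --pt "0.0065 -0.0385 0 0 0 0.025 -0.3" --pt "0.0056 -0.0387 0 0 0 0.025 -0.3" --pt "0.0046 -0.0388 0 0 0 0.025 -0.3" --pt "0.0037 -0.0389 0 0 0 0.025 -0.3" --pt "0.0027 -0.039 0 0 0 0.025 -0.3" --pt "0.0018 -0.039 0 0 0 0.025 -0.3" --pt "0.0008 -0.0391 0 0 0 0.025 -0.3"

```text
t: 3.1
tcp_pos: [0.5314, 0.3204, 0.3401]
tool_rot: [0.998, -0.069, -0.001, 0.0]
force: [0.7, -0.4, 0.3]
finger_gap: 0.651
gripper_force: 0.0
```

Emit:
apply_moves --pt "-0.0007 0.0034 0.0188 -0.131 0 0 -0.3" --pt "-0.0007 0.001 0.019 -0.131 0 0 -0.3" --pt "-0.0007 -0.0015 0.019 -0.131 0 0 -0.3" --pt "-0.0007 -0.004 0.0186 -0.131 0 0 -0.3" --pt "-0.0007 -0.0064 0.018 -0.131 0 0 -0.3" --pt "-0.0007 -0.0087 0.017 -0.131 0 0 -0.3" --pt "-0.0007 -0.0108 0.0157 -0.131 0 0 -0.3" --pt "-0.0007 -0.0128 0.0141 -0.131 0 0 -0.3"

```text
t: 4.1
tcp_pos: [0.5222, 0.293, 0.1897]
tool_rot: [0.863, -0.059, -0.035, 0.501]
force: [0.2, -0.0, -0.4]
finger_gap: 0.65
gripper_force: 0.0
```

```bash
python3 - <<'E'
from h import *
st()
im=snapshot("top");T=im[130:270,100:290];S=snapshot("side")[150:290,150:340]
cv2.imwrite("pics/p1.png",cv2.resize(np.hstack([T,S]),None,fx=2.1,fy=2.1,interpolation=cv2.INTER_CUBIC)[:,:,::-1])
T1=H-.143*lx;T1[2]=.065;R=tool(30);pre=T1-.09*R[:,2]
rows([(pre,R,4),(T1,R,4)])
E
```

```text
t 4.1 tcp [0.5222 0.293  0.1897] F [ 0.2 -0.  -0.4] gap 0.65 0.0
[[0.991, -0.068, -0.119], [-0.137, -0.491, -0.86], [-0.0, 0.868, -0.496]] q [ 0.652  0.955  1.041 -0.713  1.936  2.385]
[0.0006,-0.0160,0.0087,0.002,0.002,0.002]
[0.0005,-0.0160,0.0087,0.002,0.002,0.002]
[0.0005,-0.0160,0.0088,0.002,0.002,0.002]
[0.0004,-0.0160,0.0088,0.002,0.002,0.002]
-- [0.5211716  0.29350802 0.11      ]
[-0.0000,0.0000,0.0225,-0.000,-0.000,-0.000]
[-0.0000,0.0000,0.0225,-0.000,-0.000,-0.000]
[-0.0000,0.0000,0.0225,-0.000,-0.000,-0.000]
[-0.0000,0.0000,0.0225,-0.000,-0.000,-0.000]
-- [0.51088067 0.21624809 0.065     ]
```

View pics/p1.png

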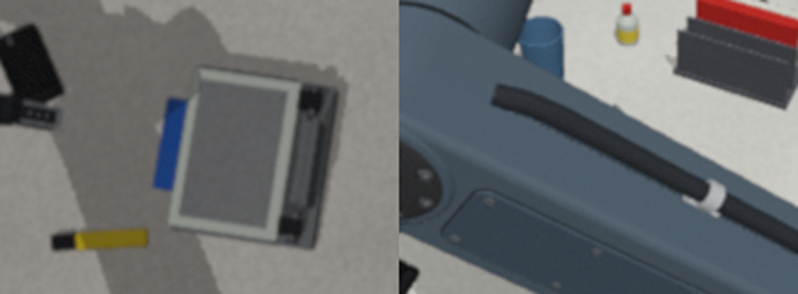

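The top view shows the finger tip at about pixel (129,185), left of the tab and in line with it. That matches the projected TCP. The arm blocks the side view. I'll descend and slide in.

Emit:
apply_moves --pt "0.0006 -0.016 0.0088 0.002 0.002 0.002 -0.3" --pt "0.0005 -0.016 0.0088 0.002 0.002 0.002 -0.3" --pt "0.0005 -0.016 0.0088 0.002 0.002 0.002 -0.3" --pt "0.0004 -0.016 0.0088 0.002 0.002 0.002 -0.3" --pt "0 0 0.0225 0 0 0 -0.3" --pt "0 0 0.0225 0 0 0 -0.3" --pt "0 0 0.0225 0 0 0 -0.3" --pt "0 0 0.0225 0 0 0 -0.3"

```text
t: 5.2
tcp_pos: [0.5149, 0.2165, 0.0714]
tool_rot: [0.866, -0.062, -0.029, 0.496]
force: [0.8, 0.7, 0.1]
finger_gap: 0.651
gripper_force: 0.0
```

```bash
python3 - <<'E'
from h import *
st()
T1=H-.143*lx;T1[2]=.065;R=tool(30)
print("err tool",R.T@(T1-sense()["tcp_pos"]))
# translate on arc to lid angle 30deg, TCP at -0.143 on lid
rows([(H-.145*R[:,2],R,8)])
cv2.imwrite("pics/p2.png",cv2.resize(snapshot("top")[130:270,100:290],None,fx=3,fy=3,interpolation=cv2.INTER_CUBIC)[:,:,::-1])
E
```

```text
t 5.2 tcp [0.5149 0.2165 0.0714] F [0.8 0.7 0.1] gap 0.651 0.0
[[0.991, -0.078, -0.111], [-0.135, -0.501, -0.855], [0.011, 0.862, -0.507]] q [ 0.576  1.034  1.247 -0.72   1.664  2.535]
err tool [-0.00391257 -0.00515273  0.00388802]
[-0.0004,0.0085,-0.0024,-0.001,-0.000,-0.001]
[-0.0004,0.0085,-0.0023,-0.001,-0.000,-0.001]
[-0.0004,0.0085,-0.0023,-0.001,-0.000,-0.001]
[-0.0004,0.0085,-0.0023,-0.001,-0.000,-0.001]
[-0.0004,0.0085,-0.0023,-0.001,-0.000,-0.001]
[-0.0005,0.0085,-0.0023,-0.001,-0.000,-0.001]
[-0.0005,0.0085,-0.0023,-0.001,-0.000,-0.001]
[-0.0005,0.0085,-0.0023,-0.001,-0.000,-0.001]
-- [0.50857983 0.19897433 0.1395    ]
```

View pics/p2.png

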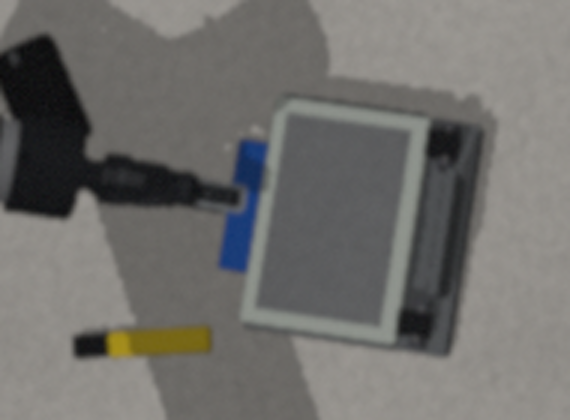

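The upper finger tip is at crop (242,198), only about halfway over the tab. The open fingers are set further back than I assumed, so I'll go 15 mm lower and 20 mm further in.

Emit:
apply_moves --pt "-0.002 -0.0065 0.0038 0 0 0 -0.3" --pt "-0.002 -0.0065 0.0038 0 0 0 -0.3" --pt "0 0.0025 0.0044 0 0 0 -0.3" --pt "0 0.0025 0.0044 0 0 0 -0.3" --pt "0 0.0025 0.0044 0 0 0 -0.3" --pt "0 0.0025 0.0044 0 0 0 -0.3" --pt "0 0 0 0 0 0 -0.3"

```text
t: 6.12
tcp_pos: [0.5083, 0.1971, 0.0569]
tool_rot: [0.866, -0.062, -0.029, 0.496]
force: [-0.0, 0.4, 0.2]
finger_gap: 0.645
gripper_force: 0.0
```

```bash
python3 - <<'E'
from h import *
s=st()
q=s["tcp_pos"]-H;print("lid x",q@lx,"y",q@ly,"z",s["tcp_pos"][2])
rows([(H-.142*tool(30)[:,2],tool(30),8)])
cv2.imwrite("pics/p3.png",cv2.resize(snapshot("top")[130:270,100:290],None,fx=3,fy=3,interpolation=cv2.INTER_CUBIC)[:,:,::-1])
E
```

```text
t 6.12 tcp [0.5083 0.1971 0.0569] F [-0.   0.4  0.2] gap 0.645 0.0
[[0.991, -0.078, -0.111], [-0.135, -0.5, -0.855], [0.011, 0.862, -0.506]] q [ 0.558  1.039  1.297 -0.731  1.615  2.562]
lid x -0.1236603041205935 y -5.086192996868466e-05 z 0.056949453935454045
[0.0001,0.0088,-0.0051,-0.001,-0.000,-0.001]
[0.0001,0.0088,-0.0050,-0.001,-0.000,-0.001]
[0.0001,0.0088,-0.0050,-0.001,-0.000,-0.001]
[0.0001,0.0088,-0.0050,-0.001,-0.000,-0.001]
[0.0001,0.0088,-0.0050,-0.001,-0.000,-0.001]
[0.0000,0.0088,-0.0050,-0.001,-0.000,-0.001]
[0.0000,0.0088,-0.0050,-0.001,-0.000,-0.001]
[0.0000,0.0088,-0.0050,-0.001,-0.000,-0.001]
-- [0.5082368 0.196399  0.138    ]
```

View pics/p3.png

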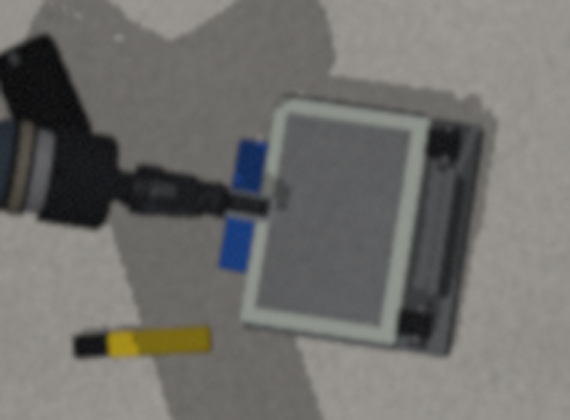

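The upper finger now covers the whole tab, with its tip at crop (270,205). The lower finger should be under the tab, so I'll lift about 80 mm and watch the force.

Emit:
apply_moves --pt "0 0.0088 -0.005 0 0 0 -0.3" --pt "0 0.0088 -0.005 0 0 0 -0.3" --pt "0 0.0088 -0.005 0 0 0 -0.3" --pt "0 0.0088 -0.005 0 0 0 -0.3" --pt "0 0.0088 -0.004 0 0 0 -0.3" --pt "0 0.0088 -0.003 0 0 0 -0.3" --pt "0 0.0088 -0.003 0 0 0 -0.3" --pt "0 0.0088 -0.003 0 0 0 -0.3"

```text
t: 7.18
tcp_pos: [0.5064, 0.1904, 0.1347]
tool_rot: [0.866, -0.061, -0.029, 0.496]
force: [0.2, 0.6, -1.9]
finger_gap: 0.648
gripper_force: 0.8
```

```bash
python3 - <<'E'
from h import *
s=st()
q=H-s["tcp_pos"];print("hinge in tool frame",Ro.from_quat(s["tool_rot"]).inv().apply(q))
cv2.imwrite("pics/p4.png",np.vstack([cv2.resize(snapshot(n)[a:a+140,b:b+250],None,fx=2.1,fy=2.1,interpolation=cv2.INTER_CUBIC)[:,:,::-1] for n,a,b in(("top",130,100),("side",140,150))]))
E
```

```text
t 7.17 tcp [0.5064 0.1904 0.1347] F [ 0.2  0.6 -1.9] gap 0.648 0.8128830342320725
[[0.991, -0.078, -0.111], [-0.135, -0.5, -0.855], [0.011, 0.862, -0.506]] q [ 0.551  0.922  1.32  -0.74   1.681  2.495]
hinge in tool frame [0.00059897 0.00068213 0.1350095 ]
```

View pics/p4.png

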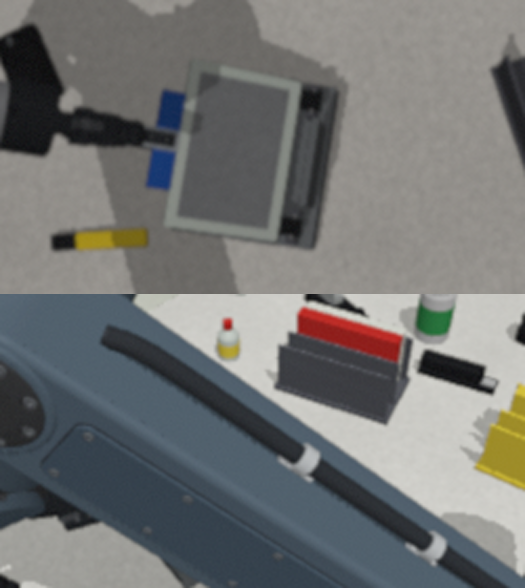

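The force of −1.9 N shows the lid resting on the lower finger, and the hinge lies on the tool axis 135 mm ahead. I'll close on the tab.

Emit:
apply_moves --pt "0 0 0 0 0 0 0" --pt "0 0 0 0 0 0 0.2" --pt "0 0 0 0 0 0 0.4" --pt "0 0 0 0 0 0 0.6" --pt "0 0 0 0 0 0 1" --pt "0 0 0 0 0 0 1" --pt "0 0 0 0 0 0 1" --pt "0 0 0 0 0 0 1" --force 30

```text
t: 8.28
tcp_pos: [0.5066, 0.1909, 0.1341]
tool_rot: [0.866, -0.061, -0.029, 0.496]
force: [0.2, 3.5, -1.4]
finger_gap: 0.154
gripper_force: 33.5
```

Gripped at about 13 mm. Now swing it about the hinge.

Emit:
apply_moves --pt "0 0.0068 0.0002 0.05 0 0 1" --pt "0 0.0135 0.0007 0.1 0 0 1" --pt "0 0.0135 0.0007 0.1 0 0 1" --pt "0 0.0135 0.0007 0.1 0 0 1" --pt "0 0.0135 0.0007 0.1 0 0 1" --pt "0 0.0135 0.0007 0.1 0 0 1" --pt "0 0.0135 0.0007 0.1 0 0 1" --pt "0 0.0135 0.0007 0.1 0 0 1"

```text
t: 9.28
tcp_pos: [0.4947, 0.1125, 0.1954]
tool_rot: [0.987, -0.068, -0.005, 0.143]
force: [0.8, 1.4, -4.6]
finger_gap: 0.154
gripper_force: 32.5
```

```bash
python3 - <<'E'
from h import *
s=st()
q=H-s["tcp_pos"];R=Ro.from_quat(s["tool_rot"]);print("hinge in tool frame",R.inv().apply(q), "tilt",np.degrees(np.arcsin(-R.as_matrix()[2,2])))
E
```

```text
t 9.28 tcp [0.4947 0.1125 0.1954] F [ 0.8  1.4 -4.6] gap 0.154 32.47668385505676
[[0.991, -0.133, -0.028], [-0.136, -0.95, -0.282], [0.011, 0.283, -0.959]] q [ 0.177  0.452  1.667 -0.308  1.122  2.033]
hinge in tool frame [1.16099903e-03 2.50729990e-05 1.33968062e-01] tilt 73.51993741753633
```

Emit:
apply_moves --pt "0 0.0118 0.0005 0.0875 0 0 1" --pt "0 0.0118 0.0005 0.0875 0 0 1" --pt "0 0.0101 0.0004 0.075 0 0 1" --pt "0 0.0081 0.0003 0.06 0 0 1" --pt "0 0.0054 0.0001 0.04 0 0 1" --pt "0 0 0 0 0 0 1"

```text
t: 10.02
tcp_pos: [0.4879, 0.0704, 0.2006]
tool_rot: [0.997, -0.07, 0.006, -0.035]
force: [4.0, 13.3, -1.3]
finger_gap: 0.159
gripper_force: 33.0
```

```bash
python3 - <<'E'
from h import *
s=st()
q=H-s["tcp_pos"];R=Ro.from_quat(s["tool_rot"]);print("hinge in tool frame",R.inv().apply(q), "z",R.as_matrix()[:,2]@lx)
cv2.imwrite("pics/p5.png",np.vstack([cv2.resize(snapshot(n)[a:a+140,b:b+250],None,fx=2.1,fy=2.1,interpolation=cv2.INTER_CUBIC)[:,:,::-1] for n,a,b in(("top",130,100),("side",140,150))]))
E
```

```text
t 10.03 tcp [0.4879 0.0704 0.2006] F [ 4.  13.3 -1.3] gap 0.159 32.95088052749634
[[0.99, -0.14, 0.018], [-0.141, -0.988, 0.068], [0.008, -0.07, -0.998]] q [-0.13   0.353  1.786  0.083  0.996  1.536]
hinge in tool frame [0.00238911 0.00468115 0.13361718] z -0.06966821456212491
```

View pics/p5.png

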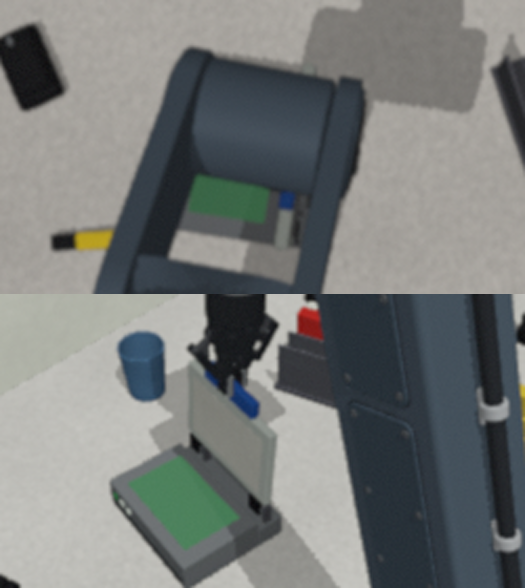

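The side picture shows the lid upright on its hinge, leaning on the backrest with the tab in the fingers. The 13 N reaction confirms contact. I'll ease off and open.

Emit:
apply_moves --pt "0 -0.002 0 0 0 0 1" --pt "0 -0.002 0 0 0 0 1" --pt "0 0 0 0 0 0 0.4" --pt "0 0 0 0 0 0 0.1" --pt "0 0 0 0 0 0 0.0" --pt "0 0 0 0 0 0 0.0" --pt "0 0 0 0 0 0 0.0" --pt "0 0 0 0 0 0 0.0"

```text
t: 11.12
tcp_pos: [0.4895, 0.071, 0.2008]
tool_rot: [0.997, -0.067, 0.007, -0.03]
force: [-0.4, -0.3, 0.3]
finger_gap: 0.496
gripper_force: 0.0
```

```bash
python3 - <<'E'
from h import *
s=st();R=Ro.from_quat(s["tool_rot"]);print(R.inv().apply(H-s["tcp_pos"]))
cv2.imwrite("pics/p6.png",cv2.resize(snapshot("side")[120:290,160:340],None,fx=3.3,fy=3.3,interpolation=cv2.INTER_CUBIC)[:,:,::-1])
E
```

```text
t 11.12 tcp [0.4895 0.071  0.2008] F [-0.4 -0.3  0.3] gap 0.496 0.0
[[0.991, -0.134, 0.019], [-0.135, -0.989, 0.058], [0.011, -0.06, -0.998]] q [-0.122  0.354  1.782  0.071  0.995  1.545]
[0.00053433 0.0041796  0.13378202]
```

View pics/p6.png

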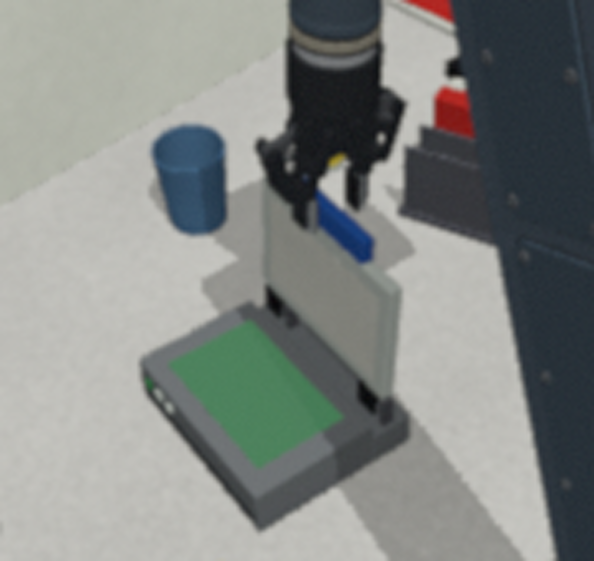

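The side crop shows the lid standing by itself against the backrest with the fingers clear, one in front and one behind. The force reads zero. I'll wait a moment, then regrip firmly.

Emit:
apply_moves --pt "0 0 0 0 0 0 0" --pt "0 0 0 0 0 0 0" --pt "0 0 0 0 0 0 0.4" --pt "0 0 0 0 0 0 0.6" --pt "0 0 0 0 0 0 1" --pt "0 0 0 0 0 0 1" --pt "0 0 0 0 0 0 1" --pt "0 0 0 0 0 0 1" --force 60

```text
t: 12.18
tcp_pos: [0.4896, 0.0712, 0.201]
tool_rot: [0.997, -0.067, 0.008, -0.03]
force: [-1.4, 1.0, 2.4]
finger_gap: 0.14
gripper_force: 61.4
```

Emit:
apply_moves --pt "0 0 -0.003 0 0 0 1" --pt "0 0 -0.005 0 0 0 1" --pt "0 0 -0.005 0 0 0 1" --pt "0 0 -0.005 0 0 0 1" --pt "0 0 -0.005 0 0 0 1" --pt "0 0 -0.005 0 0 0 1" --pt "0 0 -0.006 0 0 0 1" --pt "0 0 -0.006 0 0 0 1"

```text
t: 13.18
tcp_pos: [0.4889, 0.0684, 0.2416]
tool_rot: [0.997, -0.067, 0.008, -0.029]
force: [0.2, 1.0, -4.5]
finger_gap: 0.147
gripper_force: 63.2
```

```bash
python3 - <<'E'
from h import *
s=st()
E
```

```text
t 13.18 tcp [0.4889 0.0684 0.2416] F [ 0.2  1.  -4.5] gap 0.147 63.172441720962524
[[0.991, -0.134, 0.02], [-0.135, -0.989, 0.057], [0.012, -0.06, -0.998]] q [-0.127  0.297  1.734  0.067  1.099  1.548]
```

The lid is off the pins: TCP up 40 mm, carrying about 4.5 N. Before the transfer I'll refine the slot position with averaged intensity profiles across the plate tops in both initial images.

```bash
python3 - <<'E'
from h import *
y=np.array([.9457,.3251]);x=np.array([.3251,-.9457])
xs=np.arange(.335,.400,.0015)
for n,ys in(("top",np.arange(.36,.51,.004)),("side",np.arange(.38,.51,.004))):
    im=cv2.cvtColor(cv2.imread(f"pics/{n}0.png"),cv2.COLOR_BGR2GRAY)
    P=np.array([[*(a*x+b*y),.098] for a in xs for b in ys])
    p=proj(n,P).astype(np.float32)
    v=cv2.remap(im,p[:,:1],p[:,1:],cv2.INTER_LINEAR).reshape(len(xs),-1)
    print(n," ".join(f"{a*1000:.0f}:{m:.0f}" for a,m in zip(xs,np.median(v,1))))
    # along-slot profile for plate1 top
    yy=np.arange(.31,.56,.003);P=np.array([[*(a*x+b*y),.098] for b in yy for a in(.350,)])
    p=proj(n,P).astype(np.float32);v=cv2.remap(im,p[:,:1],p[:,1:],cv2.INTER_LINEAR)
    print("  y"," ".join(f"{b*1000:.0f}:{m}" for b,m in zip(yy,v[:,0])))
s=sense();print(s["tcp_pos"])
R=tool(90)
ths=np.arctan2(-.9457,.3251)
E
```

```text
top 335:30 336:30 338:30 340:30 341:31 342:32 344:36 346:42 347:49 349:53 350:52 352:48 353:46 355:44 356:44 358:44 359:44 361:45 362:45 364:44 365:42 367:38 368:34 370:31 371:30 373:28 374:28 376:29 377:28 379:28 380:30 382:31 383:34 385:38 386:44 388:46 389:46 391:42 392:37 394:32 395:31 397:31 398:31 400:32
  y 310:147 313:149 316:147 319:145 322:132 325:114 328:106 331:102 334:83 337:54 340:44 343:42 346:44 349:42 352:43 355:42 358:42 361:44 364:43 367:43 370:43 373:42 376:43 379:43 382:43 385:43 388:44 391:42 394:43 397:43 400:42 403:42 406:42 409:42 412:43 415:42 418:42 421:44 424:53 427:54 430:53 433:55 436:52 439:55 442:52 445:53 448:54 451:52 454:54 457:52 460:53 463:53 466:52 469:55 472:53 475:54 478:53 481:52 484:52 487:52 490:55 493:53 496:52 499:53 502:52 505:55 508:56 511:54 514:55 517:53 520:55 523:59 526:71 529:79 532:88 535:105 538:115 541:121 544:134 547:145 550:152 553:152 556:150 559:150
side 335:44 336:44 338:45 340:46 341:48 342:50 344:52 346:53 347:54 349:54 350:52 352:50 353:48 355:46 356:44 358:44 359:44 361:44 362:44 364:44 365:44 367:43 368:43 370:43 371:43 373:43 374:43 376:43 377:44 379:46 380:48 382:49 383:52 385:53 386:55 388:56 389:55 391:54 392:52 394:50 395:48 397:47 398:46 400:45
  y 310:63 313:64 316:62 319:62 322:58 325:49 328:41 331:37 334:36 337:38 340:40 343:40 346:40 349:41 352:42 355:42 358:40 361:41 364:41 367:40 370:39 373:42 376:41 379:40 382:38 385:39 388:41 391:41 394:41 397:41 400:42 403:42 406:40 409:43 412:41 415:40 418:39 421:45 424:50 427:52 430:52 433:55 436:58 439:60 442:54 445:54 448:54 451:54 454:54 457:53 460:54 463:53 466:51 469:51 472:53 475:55 478:55 481:53 484:58 487:60 490:57 493:54 496:56 499:54 502:53 505:51 508:52 511:56 514:62 517:76 520:93 523:111 526:128 529:135 532:147 535:158 538:166 541:167 544:167 547:167 550:166 553:165 556:165 559:165
[0.48887542 0.06838733 0.24156571]
```

Plate-top centres are consistent in both views (349 and 388 mm). That puts the slot centre near (0.5265, −0.2086). I'll work out the transfer.

```bash
cat >> h.py <<'E'
sx=np.array([.3251,-.9457,0]);sy=np.array([.9457,.3251,0]);RS=np.c_[sy,sx,-Z]
SL=np.array([.5265,-.2086,0])-.002*sx
E
python3 - <<'E'
from h import *
s=sense();p=np.array(s["tcp_pos"]);z=Ro.from_quat(s["tool_rot"]).as_matrix()[:,2]
rows([(p-.075*z,None,4),(SL+[0,0,.32],RS,12)])
E
```

```text
[0.0000,-0.0000,-0.0188,0.000,0.000,0.000]
[0.0000,-0.0000,-0.0188,0.000,0.000,0.000]
[0.0000,-0.0000,-0.0188,0.000,0.000,0.000]
[0.0000,-0.0000,-0.0188,0.000,0.000,0.000]
-- [0.48739328 0.0640814  0.31642733]
[0.0062,0.0219,-0.0015,-0.005,-0.002,-0.039]
[0.0054,0.0221,-0.0014,-0.005,-0.002,-0.039]
[0.0045,0.0223,-0.0013,-0.005,-0.002,-0.039]
[0.0036,0.0225,-0.0013,-0.005,-0.002,-0.039]
[0.0027,0.0226,-0.0012,-0.005,-0.002,-0.039]
[0.0019,0.0227,-0.0011,-0.005,-0.002,-0.039]
[0.0010,0.0228,-0.0010,-0.005,-0.002,-0.039]
[0.0001,0.0228,-0.0008,-0.005,-0.002,-0.039]
[-0.0008,0.0228,-0.0007,-0.005,-0.002,-0.039]
[-0.0017,0.0227,-0.0006,-0.005,-0.002,-0.039]
[-0.0026,0.0226,-0.0005,-0.005,-0.002,-0.039]
[-0.0034,0.0225,-0.0004,-0.005,-0.002,-0.039]
-- [ 0.5258498 -0.2067086  0.32     ]
```

Emit:
apply_moves --pt "0 0 -0.0188 0 0 0 1" --pt "0 0 -0.0188 0 0 0 1" --pt "0 0 -0.0188 0 0 0 1" --pt "0 0 -0.0188 0 0 0 1" --pt "0.0062 0.0219 -0.0015 -0.005 -0.002 -0.039 1" --pt "0.0054 0.0221 -0.0014 -0.005 -0.002 -0.039 1" --pt "0.0045 0.0223 -0.0013 -0.005 -0.002 -0.039 1" --pt "0.0036 0.0225 -0.0013 -0.005 -0.002 -0.039 1"

```text
t: 14.18
tcp_pos: [0.4999, -0.0272, 0.3174]
tool_rot: [1.0, 0.011, 0.005, -0.018]
force: [0.1, 0.5, -3.2]
finger_gap: 0.143
gripper_force: 63.2
```

Emit:
apply_moves --pt "0.0027 0.0226 -0.0012 -0.005 -0.002 -0.039 1" --pt "0.0019 0.0227 -0.0011 -0.005 -0.002 -0.039 1" --pt "0.001 0.0228 -0.001 -0.005 -0.002 -0.039 1" --pt "0.0001 0.0228 -0.0008 -0.005 -0.002 -0.039 1" --pt "-0.0008 0.0228 -0.0007 -0.005 -0.002 -0.039 1" --pt "-0.0017 0.0227 -0.0006 -0.005 -0.002 -0.039 1" --pt "-0.0026 0.0226 -0.0005 -0.005 -0.002 -0.039 1" --pt "-0.0034 0.0225 -0.0004 -0.005 -0.002 -0.039 1"

```text
t: 15.18
tcp_pos: [0.5256, -0.2076, 0.32]
tool_rot: [0.986, 0.166, -0.0, 0.002]
force: [0.3, 0.2, -3.6]
finger_gap: 0.142
gripper_force: 63.2
```

```bash
python3 - <<'E'
from h import *
st()
rows([(SL+[0,0,.27],RS,5)])
# blue tab & lid in the side view: light-grey panel's bottom/hook check vs prediction
im=snapshot("side");cv2.imwrite("pics/s7.png",im[:,:,::-1])
m=blue(im,(0,0,560,420))
n,l,stt,c=cv2.connectedComponentsWithStats(m);print([(stt[i].tolist(),c[i].round(1).tolist()) for i in range(1,n) if stt[i][4]>40])
s=sense();R=Ro.from_quat(s["tool_rot"]).as_matrix();p=s["tcp_pos"]
L=lambda a,b,c_:p+R@np.array([b,c_,.134+a]) # lid x,y,z
for nm,a in(("tab edge",(-.172,0,0)),("panel bottom corners underside",(-.016,-.095,-.007)),("",(-.016,.095,-.007)),("hook",(.0095,-.075,-.0098)),("",(.0095,.075,-.0098))): print(nm,proj("side",L(*a)).round(1),L(*a).round(3))
E
```

```text
t 15.18 tcp [ 0.5256 -0.2076  0.32  ] F [ 0.3  0.2 -3.6] gap 0.142 63.19497227668762
[[0.945, 0.328, 0.001], [0.328, -0.945, -0.005], [-0.001, 0.005, -1.0]] q [-0.572  0.334  1.439 -0.004  1.366  0.665]
[0.0001,-0.0002,0.0100,0.001,0.000,0.001]
[0.0001,-0.0002,0.0100,0.001,0.000,0.001]
[0.0001,-0.0002,0.0100,0.001,0.000,0.001]
[0.0001,-0.0002,0.0100,0.001,0.000,0.001]
[0.0001,-0.0002,0.0100,0.001,0.000,0.001]
-- [ 0.5258498 -0.2067086  0.27     ]
[([301, 98, 9, 9, 64], [305.0, 102.3])]
tab edge [[317.5 100. ]] [ 0.526 -0.211  0.358]
panel bottom corners underside [[341.3 151.8]] [ 0.435 -0.237  0.202]
 [[286.7 136.8]] [ 0.614 -0.175  0.202]
hook [[334.2 156.9]] [ 0.453 -0.228  0.177]
 [[291.7 145. ]] [ 0.594 -0.179  0.176]
```

```bash
python3 - <<'E'
from h import *
im=cv2.imread("pics/s7.png");g=cv2.cvtColor(im,cv2.COLOR_BGR2GRAY)
s=sense();R=Ro.from_quat(s["tool_rot"]).as_matrix();p=s["tcp_pos"]
L=lambda a,b,c_:p+R@np.array([b,c_,.134+a])
# intensity along lines running down the lid underside past its bottom edge, and profile across at left edge
for b in(.09,.06,.045,.03,0):
    a=np.arange(-.15,.03,.006);q=np.array([L(i,b,-.007) for i in a]);x=proj("side",q).astype(np.float32)
    print(b,x[0].round(),[f"{i*1000:.0f}:{v}" for i,v in zip(a,cv2.remap(g,x[:,:1],x[:,1:],1)[:,0])])
for a in(-.13,-.08,-.03):
    b=np.arange(.07,.12,.003);x=proj("side",np.array([L(a,i,-.007) for i in b])).astype(np.float32)
    print("edge",a,[f"{i*1000:.0f}:{v}" for i,v in zip(b,cv2.remap(g,x[:,:1],x[:,1:],1)[:,0])])
E
```

```text
0.09 [289. 101.] ['-150:152', '-144:132', '-138:115', '-132:113', '-126:113', '-120:113', '-114:113', '-108:114', '-102:110', '-96:110', '-90:110', '-84:109', '-78:109', '-72:112', '-66:112', '-60:113', '-54:114', '-48:114', '-42:114', '-36:112', '-30:112', '-24:111', '-18:113', '-12:129', '-6:136', '0:132', '6:133', '12:117', '18:121', '24:133']
0.06 [298. 103.] ['-150:141', '-144:124', '-138:114', '-132:112', '-126:114', '-120:117', '-114:118', '-108:117', '-102:118', '-96:117', '-90:118', '-84:118', '-78:119', '-72:120', '-66:120', '-60:120', '-54:121', '-48:120', '-42:122', '-36:120', '-30:120', '-24:116', '-18:112', '-12:85', '-6:27', '0:57', '6:93', '12:81', '18:56', '24:51']
0.045 [302. 104.] ['-150:42', '-144:73', '-138:110', '-132:111', '-126:116', '-120:118', '-114:118', '-108:118', '-102:117', '-96:117', '-90:117', '-84:117', '-78:119', '-72:120', '-66:119', '-60:120', '-54:120', '-48:120', '-42:120', '-36:121', '-30:122', '-24:117', '-18:111', '-12:79', '-6:53', '0:116', '6:134', '12:90', '18:55', '24:52']
0.03 [307. 105.] ['-150:45', '-144:76', '-138:112', '-132:112', '-
[... 452 characters left out ...]
60:34', '-54:33', '-48:33', '-42:38', '-36:40', '-30:39', '-24:36', '-18:36', '-12:40', '-6:47', '0:41', '6:37', '12:36', '18:36', '24:37']
edge -0.13 ['70:113', '73:113', '76:112', '79:112', '82:112', '85:111', '88:111', '91:113', '94:124', '97:142', '100:157', '103:160', '106:159', '109:159', '112:160', '115:160', '118:161']
edge -0.08 ['70:120', '73:120', '76:118', '79:117', '82:115', '85:112', '88:110', '91:109', '94:101', '97:87', '100:76', '103:74', '106:75', '109:80', '112:82', '115:103', '118:130']
edge -0.03 ['70:120', '73:120', '76:119', '79:118', '82:115', '85:111', '88:110', '91:115', '94:132', '97:160', '100:171', '103:171', '106:166', '109:160', '112:151', '115:152', '118:156']
```

The panel edges line up with the tool, with no tilt and about a 3 mm common offset, so I'll aim for the exact slot centre and lower.

Emit:
apply_moves --pt "0.0003 0.001 0.012 0.002 0 0.002 1" --pt "0.0003 0.0005 0.012 0.003 0 0.002 1" --pt "0 0 0.012 0 0 0 1" --pt "0 0 0.012 0 0 0 1" --pt "0 0 0.012 0 0 0 1" --pt "0 0 0.01 0 0 0 1" --pt "0 0 0.01 0 0 0 1" --pt "0 0 0.01 0 0 0 1"

```text
t: 16.23
tcp_pos: [0.5271, -0.2078, 0.2291]
tool_rot: [0.986, 0.164, -0.0, -0.001]
force: [0.2, -0.9, -4.5]
finger_gap: 0.146
gripper_force: 63.2
```

Emit:
apply_moves --pt "0 0 0.01 0 0 0 1" --pt "0 0 0.01 0 0 0 1" --pt "0 0 0.01 0 0 0 1" --pt "0 0 0.01 0 0 0 1" --pt "0 0 0.01 0 0 0 1" --pt "0 0 0 0 0 0 1"

```text
t: 16.98
tcp_pos: [0.5263, -0.2072, 0.1786]
tool_rot: [0.986, 0.164, -0.001, -0.001]
force: [0.1, 0.5, -3.5]
finger_gap: 0.146
gripper_force: 63.2
```

```bash
python3 - <<'E'
from h import *
s=st();print((s["tcp_pos"]-np.array([.5265,-.2086,0]))@np.c_[sx,sy])
E
```

```text
t 16.98 tcp [ 0.5263 -0.2072  0.1786] F [ 0.1  0.5 -3.5] gap 0.146 63.16788196563721
[[0.946, 0.323, -0.003], [0.323, -0.946, 0.002], [-0.002, -0.003, -1.0]] q [-5.730e-01  4.870e-01  1.613e+00  1.000e-03  1.046e+00  6.680e-01]
[-0.00136851  0.00026261]
```

In the slot with no side force. Lower gently towards the floor (contact expected near z ≈ 0.152).

Emit:
apply_moves --pt "0 0 0.005 0 0 0 1" --pt "0 0 0.005 0 0 0 1" --pt "0 0 0.005 0 0 0 1" --pt "0 0 0.004 0 0 0 1" --pt "0 0 0.003 0 0 0 1" --pt "0 0 0.002 0 0 0 1" --pt "0 0 0 0 0 0 1"

```text
t: 17.85
tcp_pos: [0.5269, -0.2076, 0.1555]
tool_rot: [0.986, 0.164, -0.0, -0.001]
force: [0.2, 0.3, -3.8]
finger_gap: 0.142
gripper_force: 63.2
```

Emit:
apply_moves --pt "0 0 0.001 0 0 0 1" --pt "0 0 0.001 0 0 0 1" --pt "0 0 0.001 0 0 0 1" --pt "0 0 0.001 0 0 0 1" --pt "0 0 0 0 0 0 1"

```text
t: 18.48
tcp_pos: [0.5267, -0.2084, 0.1535]
tool_rot: [0.986, 0.164, -0.0, 0.0]
force: [-4.9, -0.8, 7.4]
finger_gap: 0.146
gripper_force: 64.9
```

Contact with the floor (+7 N). I'll release gradually so the lid settles gently.

Emit:
apply_moves --pt "0 0 -0.0005 0 0 0 0.65" --pt "0 0 0 0 0 0 0.6" --pt "0 0 0 0 0 0 0.5" --pt "0 0 0 0 0 0 0.4" --pt "0 0 0 0 0 0 0.2" --pt "0 0 0 0 0 0 0" --pt "0 0 0 0 0 0 -0.3" --pt "0 0 0 0 0 0 -0.3"

```text
t: 19.48
tcp_pos: [0.527, -0.2076, 0.1521]
tool_rot: [0.986, 0.164, -0.0, -0.001]
force: [-0.5, 0.4, -0.6]
finger_gap: 0.648
gripper_force: 0.0
```

```bash
python3 - <<'E'
from h import *
st()
im=snapshot("side");m=blue(im,(250,60,400,250))
n,l,s,c=cv2.connectedComponentsWithStats(m);print([(s[i].tolist(),c[i].round(1).tolist()) for i in range(1,n) if s[i][4]>15])
print(proj("side",np.array([[.5265,-.2086,.19],[.5265,-.2086,.163]])+[[0,0,0]]))
E
```

```text
t 19.48 tcp [ 0.527  -0.2076  0.1521] F [-0.5  0.4 -0.6] gap 0.648 0.0
[[0.946, 0.323, -0.0], [0.323, -0.946, 0.001], [-0.0, -0.001, -1.0]] q [-5.730e-01  5.220e-01  1.637e+00  1.000e-03  9.830e-01  6.680e-01]
[([299, 142, 6, 9, 40], [301.0, 146.3])]
[[313.25211543 146.45069027]
 [312.71350338 153.03641636]]
```

Emit:
apply_moves --pt "0 0 -0.005 0 0 0 -0.5" --pt "0 0 -0.015 0 0 0 -0.5" --pt "0 0 -0.02 0 0 0 -0.5" --pt "0 0 -0.03 0 0 0 -0.5" --pt "0 0 -0.04 0 0 0 -0.5" --pt "0 0 -0.05 0 0 0 -0.5" --pt "-0.05 0 -0.02 0 0 0 -0.5" --pt "-0.05 0 0 0 0 0 -0.5"

```text
t: 20.52
tcp_pos: [0.4327, -0.2413, 0.3356]
tool_rot: [0.986, 0.165, 0.002, 0.002]
force: [0.1, -0.5, -0.2]
finger_gap: 0.748
gripper_force: 0.0
```

Emit:
apply_moves --pt "0 0.06 0 0 0 0 -0.5" --pt "0 0.06 0 0 0 0 -0.5" --pt "0 0.06 0 0 0 0 -0.5" --pt "0 0.06 0 0 0 0 -0.5" --pt "0 0.05 0 0 0 0 -0.5" --pt "0 0 0 0 0 0 -0.5"

```text
t: 21.28
tcp_pos: [0.5258, -0.5179, 0.3305]
tool_rot: [0.987, 0.162, -0.0, -0.0]
force: [-1.4, 1.2, -0.6]
finger_gap: 0.748
gripper_force: 0.0
```

```bash
python3 - <<'E'
from h import *
s=st()
out=[]
for n,roi in(("top",(310,100,460,280)),("side",(250,80,380,230))):
    im=snapshot(n);cv2.imwrite(f"pics/f_{n}.png",im[:,:,::-1]);m=blue(im,roi);nn,l,t,c=cv2.connectedComponentsWithStats(m)
    if nn<2: print(n,"none");continue
    i=1+np.argmax(t[1:,4]);q=cv2.findNonZero((l==i).astype(np.uint8))[:,0];b=cv2.boxPoints(cv2.minAreaRect(q));print(n,t[i],c[i].round(1))
    W=ray(n,b,.19);C=W.mean(0)-np.array([.5265,-.2086,.19]);print(W[:,:2].round(3).tolist(),"ctr in slot",C@sx,C@sy)
# where the tab outer edge ends would appear
for n in("top","side"):print(proj(n,[np.array([.5265,-.2086,.19])+k*sy for k in(-.055,0,.055)]).round(1).tolist())
E
```

```text
t 21.27 tcp [ 0.5258 -0.5179  0.3305] F [-1.4  1.2 -0.6] gap 0.748 0.0
[[0.947, 0.32, -0.001], [0.32, -0.947, 0.001], [-0.001, -0.001, -1.0]] q [-0.929  0.609  0.943 -0.     1.591  0.316]
top [359 167  21  46 285] [368.7 190.2]
[[0.571, -0.181], [0.576, -0.194], [0.479, -0.227], [0.474, -0.215]] ctr in slot -0.004706055999143703 8.222721407983202e-05
side [299 143  26  14 193] [311.6 149.2]
[[0.555, -0.162], [0.577, -0.196], [0.488, -0.227], [0.468, -0.193]] ctr in slot -0.014767798953857653 0.00023025139774307708
[[379.0, 213.6], [370.5, 189.3], [362.1, 165.2]]
[[329.1, 150.9], [313.3, 146.5], [297.8, 142.1]]
```

The tab is centred along the slot, about 5 mm off across it and upright, and the robot is clear. Handing in.

```bash
python3 -c "
from station import *
print(sign_off())"
```

```text
the job is handed in; nothing more can be done
None
```

I handed the job in at about 21 s: the lid stood by itself, was lifted off its pins and now stands on its hooks in the empty slot, about 5 mm off the centre line and untouched by the robot; the hand-in returned no verdict, and I didn't re-measure the other things on the desk.

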